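# Load the panel kit tray, tall part last

## Task

Load the grey kit tray for the next panel job: first lay the terminal strip flat in the tray's narrow pocket, and only when it lies there released, stand the tall contactor upright in the wide pocket beside it, so that it never blocks the reach to the strip's pocket. Each part sits fully down inside its pocket with its long side along the pocket's long side; set the parts down, do not drop them.

Things in the scene. Friction and masses are not known exactly. Their poses are not given: they have to be found in the camera images.
- terminal_strip: Six-way terminal strip, a low cream row of screw terminals, 22 (its x) x 70 (its y, long) x 18 mm high (z), 50 g. Lies loose on its flat underside on the desk, left or right of the tray. Origin at the centre of its underside. Grip it across its 22 mm width.
- contactor: Tall contactor block, light grey on a black base, 75 (its x, long) x 45 (its y) x 70 mm high (z), 0.2 to 0.45 kg. Base 75 x 45 mm up to 30 mm height, body 56 x 45 up to 60, small black actuator 30 x 24 on top. Loose, upright on the desk on the tray's other side. Origin: centre of its underside. Grip across the 45 mm width some 45 mm up. Either way round will do.
- narrow_pocket (a point): Centre of the floor of the narrow pocket (50 mm in x, 100 mm in y, z up), for the strip. The kit tray is shallow grey plastic, 132 (x) x 108 (y) mm plus an 11 mm lip at each y end, with two dark-lined pockets side by side; fixed on the desk, turned up to 70 degrees. Floor 3 mm above the desk; walls 4 mm thick, 8 mm above the floor: fingertips 8 mm above a part's underside clear them.
- wide_pocket (a point): Centre of the floor of the wide pocket of the same tray (70 mm in x, 100 mm in y, z up), for the contactor; 64 mm from the narrow pocket's centre along +x of the tray. Floor 3 mm above the desk, walls 8 mm above the floor.

How it is judged (in metres and radians):
On the way:
1. the terminal strip lies released in the narrow pocket while the contactor is still off the tray (over 90 mm from the wide pocket's centre) (x of terminal_strip in the frame of narrow_pocket between -0.017 and 0.017 m and y of terminal_strip in the frame of narrow_pocket between -0.018 and 0.018 m and z of terminal_strip in the frame of narrow_pocket between -0.004 and 0.004 m and angle between terminal_strip's own z axis and vertical below 0.12 rad and angle between the y axis of terminal_strip and the y axis of narrow_pocket, either way round below 0.26 rad and contact force between terminal_strip and the fingers below 0.1 N and linear speed of terminal_strip below 0.02 m/s and horizontal distance between contactor and wide_pocket above 0.09 m), for 0.2 s.
At the end, for the whole second after the job is handed in: Strip flat on the narrow pocket's floor (within 17 mm across, 18 mm along its centre), contactor upright on the wide pocket's floor (within 15 mm each way); both within 4 mm of the floor in height, 15 degrees of the pocket's long direction, 7 degrees of upright, released and at rest (x of terminal_strip in the frame of narrow_pocket between -0.017 and 0.017 m and y of terminal_strip in the frame of narrow_pocket between -0.018 and 0.018 m and z of terminal_strip in the frame of narrow_pocket between -0.004 and 0.004 m and angle between each of terminal_strip, contactor's own z axis and vertical below 0.12 rad and angle between the y axis of terminal_strip and the y axis of narrow_pocket, either way round below 0.26 rad and x of contactor in the frame of wide_pocket between -0.015 and 0.015 m and y of contactor in the frame of wide_pocket between -0.015 and 0.015 m and z of contactor in the frame of wide_pocket between -0.004 and 0.004 m and angle between the x axis of contactor and the y axis of wide_pocket, either way round below 0.26 rad and contact force between each of terminal_strip, contactor and the fingers below 0.1 N and linear speed of each of terminal_strip, contactor below 0.02 m/s); the robot touches nothing.
It fails at once if the terminal strip is dropped or thrown: it touches nothing while its underside is over 28 mm above the desk (height (world z) of terminal_strip above 0.028 m and contact force between terminal_strip and anything else below 0.02 N).
It fails at once if the contactor is dropped or thrown: it touches nothing while its underside is over 28 mm above the desk (height (world z) of contactor above 0.028 m and contact force between contactor and anything else below 0.02 N).
It also fails if it takes over 54 s, if anything falls off the work surface, if the arm or the gripper's body presses on something with over 40 N, if the wrist force passes 120 N, or if a joint passes its speed limit or range.

## Robot

A 7-joint arm with a two-finger parallel gripper is mounted at the origin on a cart in front of the work surface, level with it; the furniture and walls round the work are solid. World frame = base frame: x ahead of the robot, y to its left, z up, the work surface at z = 0. Lengths are in mm, angles in rad, forces in N, time in s.
With the tool pointing down it reaches from about 425 to 875 mm from the base axis. Payload 8.4 kg.
Tool frame: the origin (TCP) lies midway between the tips of the shut fingers; the grasp point (between the pads) lies 19 mm behind it; z points along the fingers, y is the line along which they close (so a half turn about z gives the same grasp; the last joint's range is limited). The gripper opens to 85 mm and grips with 20 to 120 N. Pads are 22 mm wide; open, the fingers measure 114 mm over their backs; the gripper's body (76 mm by 85 mm) begins 54 mm behind the grasp point. The pads swing forward as they close: fully open they stand 13 mm farther back than shut.
Start: joints at [-1.338, 0.333, 0.04, 1.465, -0.013, 1.343, -0.059], TCP at [211.734, 614.517, 203.208] pointing down, gripper open.
Joint ranges: [-2.58, 2.58], [-0.38, 2.09], [-1.3, 1.39], [0.25, 2.4], [-1.5, 4.64], [0.08, 2.09], [-2.65, 2.65]. Speed limits (rad/s): [2.22, 2.22, 2.79, 2.79, 3.14, 3.14, 3.14].

## Interface

Orientations are given as a unit quaternion [w, x, y, z].
In Python, from workcell import ctrl gives the robot as it stands.
- The arm moves only by the tool send_rows, never from a script. Its argument "targets" is a list of rows, each an object with "translation": the shift along the tool's x, y, z in m, a list of three; "rotation": the turn, a rotation vector about the tool's x, y, z in rad, a list of three; "hand": the finger opening in m, from 0 to 0.0854. A call has 1 to 5 rows; each row shifts and turns the commanded pose from where the row before left it, along the tool's axes as they then stand; what a row does not reach is not made up. A row lasts 1/10 s, in which the tool goes at most 50 mm and 8.59 degrees, less where a joint would pass 70% of its speed; a pose out of reach is approached as far as the arm can. A call is refused whole if a number of a shift passes 0.05 or a number of a turn 0.15, either way. A call with a gripper value outside its range is refused whole. The fingers move at their own pace and stop on an object; "newtons" is the grip in N (left out, the last holds). Time passes only in rows, so rows that do not move let the fingers close. It gives the time, the measured TCP pose, the force, the opening and the grip force at its end, in the units of the state.
- ctrl.state(): the state, without advancing time (a new reading comes with each control period).
- ctrl.snapshot(name): name is "side" or "top"; returns a dict with "color" (480x640x3 uint8, blue, green, red), "fx", "fy", "cx", "cy" (pixels), "position" and "rotation" of the camera in the world. Camera axes: x right, y up, looking along -z (the intrinsics and any distortion apply to the point x, -y, -z); pixel columns grow to the right and rows downward; lengths in mm; the calibration is good to about 2 mm. A picture is of the moment at which its call begins. There is no depth.
- ctrl.finish_job(): hands the job in; it is judged then, once.
The state is a dict: "t": time; "joint_pos": joint angles; "joint_vel": joint speeds; "joint_torque": joint torques, N m; "position": TCP position; "orientation": TCP orientation; "wrist_force": force on the tool from outside, world axes, zero at the start; "torque": the same for the moment, N m; "width": finger opening in mm; "grasp_force": force on a finger pad.
Only numpy, scipy, OpenCV 4.12 (cv2) and the standard library are available. Lean on these libraries where they do the work, as an engineer would, in place of code of your own. Each camera call takes 0.05 s, during which the arm holds its last target. There are 200 camera calls.

## Working session

There is one attempt and no reset: what is moved stays moved. The work goes in short steps, Python scripts to look and compute and a tool call to move; the robot and the scene stay as the last step left them, time stands still between calls to the robot, and variables do not carry over. Pictures are saved under pics/ and viewed, at most 10 in all, crops included, and the job is handed in when it is done.

Besides the shell and the picture viewer there is one more tool, called after ">>>" as name([rows], argument=value, ...), one row to a line, values as JSON. send_rows: Moves the arm, as the interface text tells. Its arguments: {"type":"object","properties":{"targets":{"type":"array"},"newtons":{"type":"number"}},"required":["targets"]}

```bash
mkdir -p pics; ls
python3 - <<'E'
from workcell import ctrl
import cv2,json,numpy as np
s=ctrl.state()
print({k:np.round(v,3).tolist() for k,v in s.items()})
for n in("top","side"):
    p=ctrl.snapshot(n); cv2.imwrite(f"pics/{n}0.png",p["color"]); print(n,{k:np.round(p[k],4).tolist() for k in p if k!="color"})
E
```

```text
pics
{'t': 0.0, 'joint_pos': [-1.338, 0.334, 0.04, 1.466, -0.013, 1.343, -0.059], 'joint_vel': [-0.002, 0.001, 0.001, -0.001, -0.001, -0.0, 0.001], 'joint_torque': [0.001, -65.857, 1.366, -40.556, 0.017, 0.013, 0.0], 'position': [211.593, 614.069, 202.32], 'orientation': [-0.0, 0.165, 0.986, -0.001], 'wrist_force': [-1.007, 0.709, -0.397], 'torque': [-0.009, 0.057, 0.05], 'grasp_force': 0.0, 'width': 85.39}
top {'fx': 452.3818, 'fy': 452.3818, 'cx': 314.8516, 'cy': 241.1046, 'position': [398.0295, 0.372, 891.8062], 'rotation': [-0.6968, -0.0396, 0.0578, 0.7138]}
side {'fx': 453.6828, 'fy': 453.6828, 'cx': 322.1343, 'cy': 241.0855, 'position': [252.5404, -564.5819, 624.7498], 'rotation': [0.8976, 0.3821, -0.0931, -0.1992]}
```

View pics/top0.png

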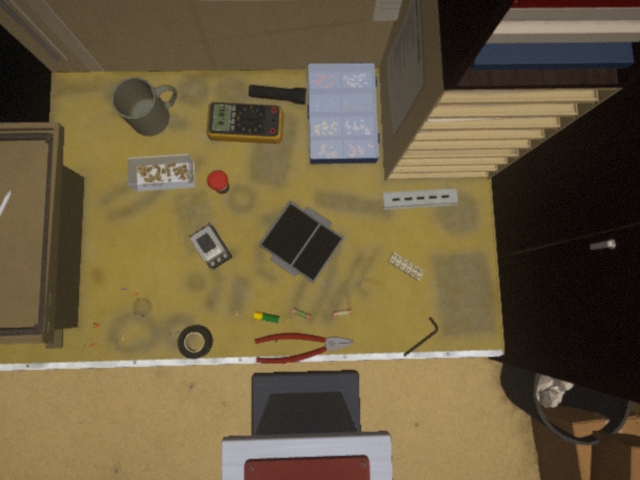

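View pics/side0.png

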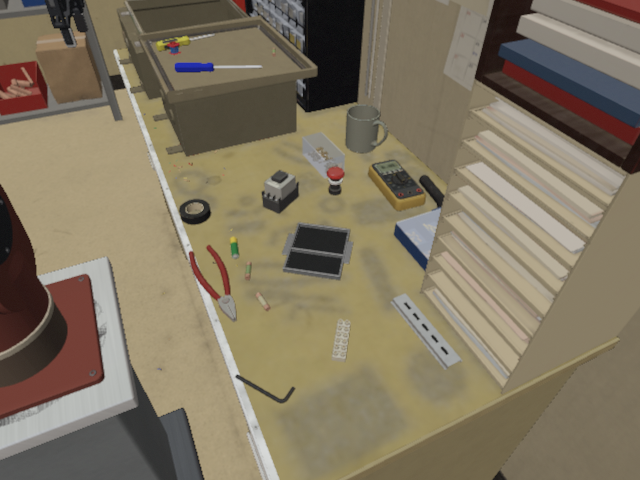

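Top view: tray at about (301,241), cream strip at (406,266), contactor at (210,246); red button near (218,180). I'll zoom for exact corners.

```bash
cat > h.py <<'E'
import numpy as np,cv2
from scipy.spatial.transform import Rotation as R
from scipy.optimize import least_squares
def cam(p):
    q=np.array(p["rotation"]); return R.from_quat(q[[1,2,3,0]]).as_matrix(),np.array(p["position"])
def ray(p,u,v,z):
    M,c=cam(p); d=M@np.array([(u-p["cx"])/p["fx"],-(v-p["cy"])/p["fy"],-1.]); return c+d*(z-c[2])/d[2]
def proj(p,X):
    M,c=cam(p); q=(np.atleast_2d(X)-c)@M; return np.c_[p["cx"]+p["fx"]*q[:,0]/-q[:,2],p["cy"]+p["fy"]*q[:,1]/q[:,2]]
E
python3 - <<'E'
import cv2,numpy as np
a=cv2.imread("pics/top0.png");b=cv2.imread("pics/side0.png")
def c(im,x,y,w,h,s): return cv2.resize(im[y:y+h,x:x+w],None,fx=s,fy=s,interpolation=cv2.INTER_CUBIC)
o=np.zeros((600,800,3),np.uint8)
def put(i,x,y): o[y:y+i.shape[0],x:x+i.shape[1]]=i
put(c(a,255,195,95,90,4),0,0)        # tray top
put(c(a,385,245,45,40,6),390,0)     # strip top
put(c(a,185,220,50,50,5),0,350)      # contactor top
put(c(b,255,165,50,50,5),260,350)    # contactor side
put(c(b,280,220,80,60,3),520,250)   # tray side
put(c(b,325,315,30,50,3),520,440)   # strip side
cv2.imwrite("pics/z0.png",o)
E
```

```text
(no output)
```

View pics/z0.png

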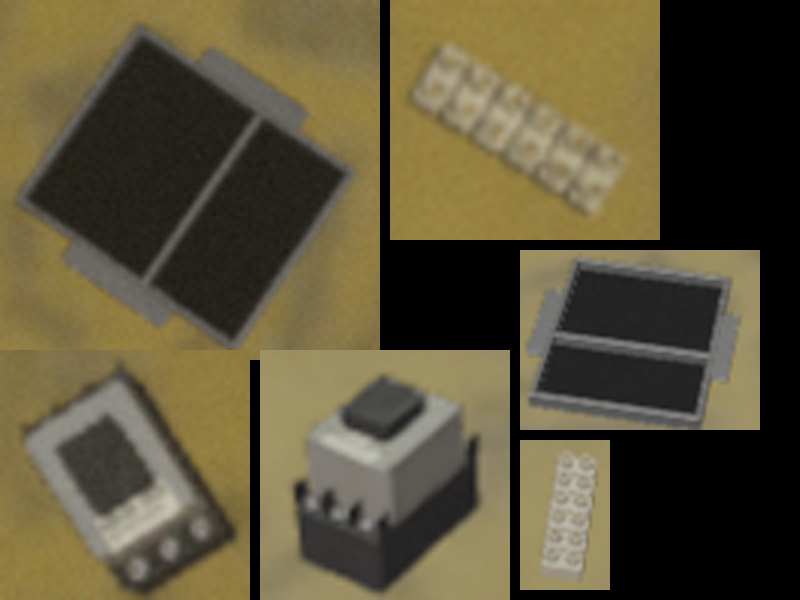

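Run:
```python
from h import *
from workcell import ctrl
P=ctrl.snapshot("top");S=ctrl.snapshot("side")
def fit(obs,x0):
    def X(q,l): c,s=np.cos(q[2]),np.sin(q[2]); return np.array([q[0]+c*l[0]-s*l[1],q[1]+s*l[0]+c*l[1],l[2]])
    f=lambda q:np.concatenate([(proj(p,X(q,l))[0]-uv) for p,uv,l in obs])
    r=least_squares(f,x0,x_scale=[10,10,.1]); return r.x,np.round(r.fun.reshape(-1,2),1).tolist()
t=[ray(P,u,v,11) for u,v in[(290,201.25),(343.75,238),(313.75,281.75),(259.25,245)]]
print("tray",np.round(t,1).tolist(),[np.linalg.norm(t[i]-t[i-1]) for i in range(4)])
# tray: wide at +x. narrow side is image right/bottom => tray +x points up-left (A,D side)
obs=[(P,(290,201.25),(66,54,11)),(P,(343.75,238),(-66,54,11)),(P,(313.75,281.75),(-66,-54,11)),(P,(259.25,245),(66,-54,11))]
obs2=[(p,uv,(-l[0],-l[1],l[2])) for p,uv,l in obs]
for m,o in((1,obs),):
  for y in (-2.5,-1,.6,2): print("trayfit",fit(o,[450,20,y]))
s=[ray(P,u,v,18) for u,v in[(393.8,252),(424.2,270.8),(420,280.5),(388.7,261.3)]]
print("strip",np.round(s,1).tolist(),np.round(np.mean(s,0),1),[np.linalg.norm(s[i]-s[i-1]) for i in range(4)])
sd=[ray(S,u,v,18) for u,v in[(340,320),(350,321),(345.5,361.5),(333,359)]]
print("strip side",np.round(sd,1).tolist(),np.round(np.mean(sd,0),1))
k=[ray(P,190,236,60),ray(P,209,224.4,60),ray(S,264.6,181.4,60),ray(S,283,189,60),ray(S,296,175.4,60)]
print("cont60",np.round(k,1).tolist())
k=[ray(S,263,206.6,0),ray(S,279.4,213.4,0),ray(S,298.6,195,0)]
print("cont0",np.round(k,1).tolist())
k=[ray(P,212,269.4,30),ray(P,231.4,257,30)]
print("cont30",np.round(k,1).tolist())
```

```text
tray [[601.0, 23.4, 11.0], [524.9, -81.1, 11.0], [440.4, -19.7, 11.0], [514.7, 85.2, 11.0]] [np.float64(106.13408019585212), np.float64(129.2996139326642), np.float64(104.4185136093263), np.float64(128.57290654191593)]
trayfit (array([521.85944928,   1.30020203,  -5.29559735]), [[-31.2, 44.6], [-27.8, 43.7], [31.2, -46.6], [29.1, -44.8]])
trayfit (array([521.85930293,   1.30018019,   0.98684879]), [[-31.2, 44.5], [-27.8, 43.7], [31.2, -46.6], [29.1, -44.8]])
trayfit (array([521.85930122,   1.3001069 ,   0.98684101]), [[-31.2, 44.5], [-27.8, 43.7], [31.2, -46.6], [29.1, -44.8]])
trayfit (array([521.85944561,   1.30042886,   0.98756922]), [[-31.2, 44.6], [-27.8, 43.7], [31.2, -46.6], [29.1, -44.8]])
strip [[494.1, -177.3, 18.0], [456.0, -234.9, 18.0], [437.4, -225.5, 18.0], [476.1, -166.4, 18.0]] [ 465.9 -201.    18. ] [np.float64(21.00447082572333), np.float64(69.00697693023127), np.float64(20.788738456191513), np.float64(70.66500954516474)]
strip side [[479.5, -175.9, 18.0], [493.5, -184.6, 18.0], [452.0, -248.2, 18.0], [436.7, -236.3, 18.0]] [ 465.4 -211.2   18. ]
cont60 [[527.9, 207.9, 60.0], [548.9, 173.1, 60.0], [481.8, 178.3, 60.0], [507.0, 138.4, 60.0], [549.7, 171.2, 60.0]]
cont0 [[471.5, 172.7, 0.0], [495.3, 136.9, 0.0], [557.5, 178.4, 0.0]]
cont30 [[467.5, 173.1, 30.0], [490.3, 136.5, 30.0]]
```

Tray centre (520,2), x axis at 0.946 rad, narrow pocket (498.6,-28.1), wide (536,23.8). Strip (466,-201), with its y at 0.99 rad. Contactor (514,175), with its x at 0.588 rad. Measured sizes agree with the given ones to within 2–3 mm. Next is the move plan.

```bash
cat > plan.py <<'E'
import sys,json,numpy as np
from scipy.spatial.transform import Rotation as R
from workcell import ctrl
# usage: plan.py hand x,y,z,phi[,nrows] ...   phi = world angle of tool y
def plan(hand,wps):
    s=ctrl.state(); p=np.array(s["position"]); q=np.array(s["orientation"]); r=R.from_quat(q[[1,2,3,0]])
    M=r.as_matrix(); print("now",p.round(1),"phi",round(np.arctan2(M[1,1],M[0,1]),3),"z",M[:,2].round(3),"w",round(s["width"],1),"F",np.round(s["wrist_force"],1),"t",round(s["t"],2))
    rows=[]
    for w in wps:
        M=r.as_matrix(); phi=np.arctan2(M[1,1],M[0,1]); t=np.array(w[:3]); f=w[3]
        g=R.from_matrix(np.array([[-np.sin(f),np.cos(f),0],[np.cos(f),np.sin(f),0],[0,0,-1]]).reshape(3,3))
        d=(r.inv()*g).as_rotvec()
        n=int(w[4]) if len(w)>4 else int(max(np.ceil(np.linalg.norm(t-p)/48),np.ceil(np.linalg.norm(d)/.14),1))
        p0=p.copy()
        for i in range(n):
            tr=np.round(r.inv().apply(p0+(t-p0)*(i+1)/n-p)/1000,3); ro=np.round((r.inv()*g).as_rotvec()/(n-i),3)
            rows.append({"translation":tr.tolist(),"rotation":ro.tolist(),"hand":hand})
            p=p+r.apply(tr*1000); r=r*R.from_rotvec(ro)
    for i in range(0,len(rows),5): print(json.dumps(rows[i:i+5]))
if __name__=="__main__": plan(float(sys.argv[1]),[list(map(float,a.split(","))) for a in sys.argv[2:]])
E
python3 plan.py 0.06 420,430,250,0.9,7 560,60,230,0,8 466,-201,130,-0.58,6
```

```text
now [211.7 614.2 202.6] phi 1.239 z [-0.    -0.001 -1.   ] w 85.2 F [-0.8  0.7  1. ] t 0.2
[{"translation": [-0.037, -0.015, -0.007], "rotation": [-0.0, 0.0, 0.048], "hand": 0.06}, {"translation": [-0.037, -0.014, -0.006], "rotation": [-0.0, 0.0, 0.048], "hand": 0.06}, {"translation": [-0.038, -0.011, -0.007], "rotation": [-0.0, 0.0, 0.049], "hand": 0.06}, {"translation": [-0.039, -0.01, -0.007], "rotation": [-0.0, 0.0, 0.048], "hand": 0.06}, {"translation": [-0.039, -0.008, -0.007], "rotation": [-0.0, 0.0, 0.049], "hand": 0.06}]
[{"translation": [-0.039, -0.006, -0.006], "rotation": [-0.0, 0.0, 0.048], "hand": 0.06}, {"translation": [-0.039, -0.004, -0.007], "rotation": [-0.001, 0.0, 0.049], "hand": 0.06}, {"translation": [-0.043, -0.025, 0.002], "rotation": [0.0, 0.0, 0.112], "hand": 0.06}, {"translation": [-0.045, -0.021, 0.003], "rotation": [0.0, 0.0, 0.113], "hand": 0.06}, {"translation": [-0.047, -0.015, 0.002], "rotation": [0.0, 0.0, 0.112], "hand": 0.06}]
[{"translation": [-0.048, -0.01, 0.003], "rotation": [0.0, 0.0, 0.113], "hand": 0.06}, {"translation": [-0.049, -0.004, 0.002], "rotation": [0.0, 0.0, 0.112], "hand": 0.06}, {"translation": [-0.05, 0.001, 0.003], "rotation": [0.0, 0.0, 0.113], "hand": 0.06}, {"translation": [-0.049, 0.007, 0.002], "rotation": [0.0, 0.0, 0.112], "hand": 0.06}, {"translation": [-0.048, 0.012, 0.003], "rotation": [0.0, 0.0, 0.113], "hand": 0.06}]
[{"translation": [-0.043, -0.016, 0.017], "rotation": [0.0, 0.0, 0.097], "hand": 0.06}, {"translation": [-0.045, -0.011, 0.016], "rotation": [0.0, 0.0, 0.097], "hand": 0.06}, {"translation": [-0.046, -0.007, 0.017], "rotation": [0.0, 0.0, 0.096], "hand": 0.06}, {"translation": [-0.046, -0.003, 0.017], "rotation": [0.0, 0.0, 0.097], "hand": 0.06}, {"translation": [-0.046, 0.002, 0.016], "rotation": [0.0, 0.0, 0.096], "hand": 0.06}]
[{"translation": [-0.046, 0.007, 0.017], "rotation": [0.0, 0.0, 0.097], "hand": 0.06}]
```

>>> send_rows([
  {"translation": [-0.037,-0.015,-0.012],"rotation": [0,0,0.048],"hand": 0.06},
  {"translation": [-0.037,-0.014,-0.01],"rotation": [0,0,0.048],"hand": 0.06},
  {"translation": [-0.038,-0.011,-0.007],"rotation": [0,0,0.048],"hand": 0.06},
  {"translation": [-0.039,-0.01,-0.007],"rotation": [0,0,0.048],"hand": 0.06},
  {"translation": [-0.039,-0.008,-0.004],"rotation": [0,0,0.049],"hand": 0.06},
])

```text
t: 0.7
position: [362.0, 481.4, 243.8]
orientation: [0.0, 0.283, 0.959, 0.0]
wrist_force: [0.7, 1.0, 0.4]
width: 59.9
grasp_force: 0.0
```

>>> send_rows([
  {"translation": [-0.039,-0.006,-0.003],"rotation": [0,0,0.048],"hand": 0.06},
  {"translation": [-0.039,-0.004,-0.003],"rotation": [0,0,0.049],"hand": 0.06},
  {"translation": [-0.043,-0.025,0.002],"rotation": [0,0,0.112],"hand": 0.06},
  {"translation": [-0.045,-0.021,0.003],"rotation": [0,0,0.113],"hand": 0.06},
  {"translation": [-0.047,-0.015,0.002],"rotation": [0,0,0.112],"hand": 0.06},
])

```text
t: 1.2
position: [473.2, 289.5, 241.9]
orientation: [-0.0, 0.484, 0.875, -0.0]
wrist_force: [1.1, 0.4, -0.3]
width: 60.0
grasp_force: 0.0
```

>>> send_rows([
  {"translation": [-0.048,-0.01,0.003],"rotation": [0,0,0.113],"hand": 0.06},
  {"translation": [-0.049,-0.004,0.002],"rotation": [0,0,0.112],"hand": 0.06},
  {"translation": [-0.05,0.001,0.003],"rotation": [0,0,0.113],"hand": 0.06},
  {"translation": [-0.049,0.007,0.002],"rotation": [0,0,0.112],"hand": 0.06},
  {"translation": [-0.048,0.012,0.003],"rotation": [0,0,0.113],"hand": 0.06},
])

```text
t: 1.7
position: [560.9, 58.6, 229.4]
orientation: [0.0, 0.708, 0.706, 0.0]
wrist_force: [1.2, 0.2, -1.3]
width: 59.7
grasp_force: 0.0
```

```bash
python3 plan.py 0.06 466,-201,110,-0.58,6 466,-201,80,-0.58,2
```

```text
now [560.9  58.6 229.4] phi -0.003 z [ 0.001  0.    -1.   ] w 59.7 F [ 1.2  0.2 -1.3] t 1.7
[{"translation": [-0.043, -0.016, 0.02], "rotation": [0.0, -0.0, 0.096], "hand": 0.06}, {"translation": [-0.045, -0.011, 0.02], "rotation": [0.0, -0.0, 0.096], "hand": 0.06}, {"translation": [-0.045, -0.007, 0.02], "rotation": [0.0, -0.0, 0.096], "hand": 0.06}, {"translation": [-0.046, -0.003, 0.02], "rotation": [0.0, -0.0, 0.096], "hand": 0.06}, {"translation": [-0.047, 0.002, 0.019], "rotation": [0.0, -0.0, 0.096], "hand": 0.06}]
[{"translation": [-0.045, 0.006, 0.02], "rotation": [0.0, -0.001, 0.097], "hand": 0.06}, {"translation": [-0.0, -0.0, 0.015], "rotation": [0.0, 0.0, -0.0], "hand": 0.06}, {"translation": [-0.0, -0.0, 0.015], "rotation": [0.0, 0.0, -0.0], "hand": 0.06}]
```

Tracking is accurate.

>>> send_rows([
  {"translation": [-0.043,-0.016,0.02],"rotation": [0,0,0.096],"hand": 0.06},
  {"translation": [-0.045,-0.011,0.02],"rotation": [0,0,0.096],"hand": 0.06},
  {"translation": [-0.045,-0.007,0.02],"rotation": [0,0,0.096],"hand": 0.06},
  {"translation": [-0.046,-0.003,0.02],"rotation": [0,0,0.096],"hand": 0.06},
  {"translation": [-0.047,0.002,0.019],"rotation": [0,0,0.096],"hand": 0.06},
])

```text
t: 2.2
position: [481.7, -156.8, 130.1]
orientation: [-0.0, 0.856, 0.518, 0.0]
wrist_force: [0.7, -0.9, 0.0]
width: 60.4
grasp_force: 0.0
```

>>> send_rows([
  {"translation": [-0.045,0.006,0.02],"rotation": [0,0,0.097],"hand": 0.06},
  {"translation": [0,0,0.015],"rotation": [0,0,0],"hand": 0.06},
  {"translation": [0,0,0.015],"rotation": [0,0,0],"hand": 0.06},
  {"translation": [0,0,0.02],"rotation": [0,0,0],"hand": 0.06},
  {"translation": [0,0,0],"rotation": [0,0,0],"hand": 0.06},
])

```text
t: 2.7
position: [465.6, -197.6, 58.9]
orientation: [-0.001, 0.879, 0.477, -0.002]
wrist_force: [-0.2, 0.2, -0.6]
width: 59.9
grasp_force: 0.0
```

```bash
python3 plan.py 0.06 466,-201,9,-0.58,3
python3 - <<'E'
from workcell import ctrl
import cv2,numpy as np
a=ctrl.snapshot("top")["color"];b=ctrl.snapshot("side")["color"]
c=lambda i,x,y:cv2.resize(i[y:y+120,x:x+80],None,fx=5,fy=5,interpolation=cv2.INTER_CUBIC)
cv2.imwrite("pics/g1.png",np.hstack([c(a,365,205),c(b,300,270)]))
E
```

```text
now [ 465.6 -197.6   58.9] phi -0.576 z [-0.004  0.    -1.   ] w 59.9 F [-0.2  0.2 -0.6] t 2.7
[{"translation": [-0.001, 0.001, 0.017], "rotation": [-0.001, 0.001, 0.001], "hand": 0.06}, {"translation": [-0.001, 0.001, 0.016], "rotation": [-0.001, 0.0, 0.001], "hand": 0.06}, {"translation": [-0.001, 0.0, 0.017], "rotation": [-0.001, 0.001, 0.002], "hand": 0.06}]
```

View pics/g1.png

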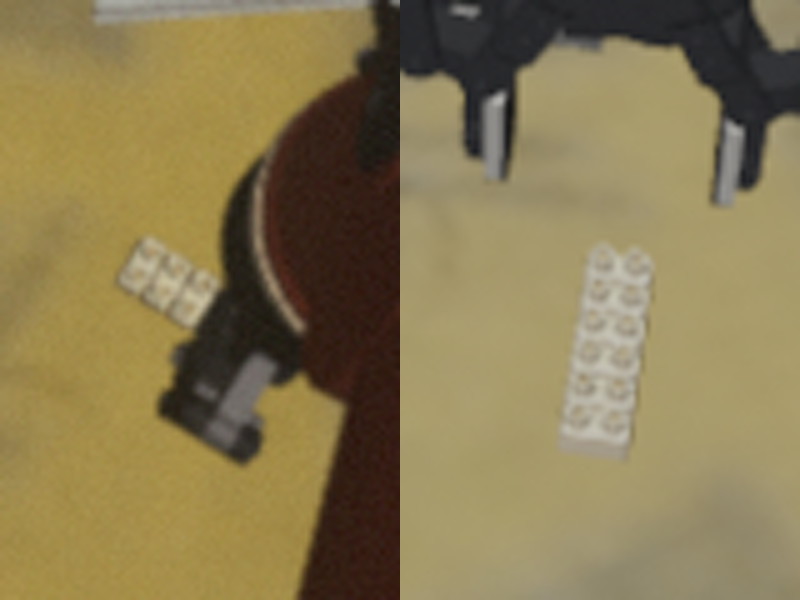

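The fingers straddle the strip. In the side crop the strip's top spans about (338,318) to (346,358), and the fingertips are at (319,306) and (364,311). I'll check centre and yaw from this.

```bash
python3 - <<'E'
from h import *
from workcell import ctrl
S=ctrl.snapshot("side")
s=[ray(S,u,v,18) for u,v in[(338.4,318.8),(351,320.3),(346.4,358),(332.4,356)]]
print(np.round(s,1).tolist(),np.mean(s,0).round(1),[np.linalg.norm(s[i]-s[i-1]).round(1) for i in range(4)])
p=np.array(ctrl.state()["position"]); print(p.round(1))
for h in (59,62,65): print(h,[ray(S,u,v,h).round(1) for u,v in((319,306),(364.4,311),(341.7,308.5))])
E
python3 plan.py 0.05 468,-204,9,-0.58,3
```

```text
[[478.2, -172.7, 18.0], [495.6, -184.0, 18.0], [456.1, -243.4, 18.0], [438.2, -231.2, 18.0]] [ 467.  -207.8   18. ] [np.float64(70.9), np.float64(20.8), np.float64(71.3), np.float64(21.6)]
[ 467.7 -198.3   61.6]
59 [array([ 446.4, -164.4,   59. ]), array([ 506.5, -202.8,   59. ]), array([ 476.6, -183.7,   59. ])]
62 [array([ 445.4, -166.5,   62. ]), array([ 505.2, -204.7,   62. ]), array([ 475.4, -185.7,   62. ])]
65 [array([ 444.4, -168.6,   65. ]), array([ 503.8, -206.7,   65. ]), array([ 474.2, -187.7,   65. ])]
now [ 467.7 -198.3   61.6] phi -0.576 z [ 0. -0. -1.] w 59.8 F [ 0.7  0.8 -0.1] t 2.85
[{"translation": [-0.002, 0.001, 0.018], "rotation": [0.0, -0.0, 0.001], "hand": 0.05}, {"translation": [-0.001, 0.001, 0.017], "rotation": [0.0, -0.0, 0.002], "hand": 0.05}, {"translation": [-0.002, 0.001, 0.018], "rotation": [0.001, -0.0, 0.001], "hand": 0.05}]
```

>>> send_rows([
  {"translation": [-0.002,0.001,0.018],"rotation": [0,0,0.001],"hand": 0.06},
  {"translation": [-0.002,0.001,0.017],"rotation": [0,0,0.002],"hand": 0.06},
  {"translation": [-0.001,0.001,0.017],"rotation": [0,0,0.001],"hand": 0.06},
  {"translation": [0,0,0],"rotation": [0,0,0],"hand": 0.06},
])

```text
t: 3.25
position: [466.5, -203.7, 8.2]
orientation: [-0.0, 0.88, 0.475, -0.001]
wrist_force: [-0.4, -1.3, 1.2]
width: 60.2
grasp_force: 0.0
```

>>> send_rows([
  {"translation": [0,0,0],"rotation": [0,0,0],"hand": 0.035},
  {"translation": [0,0,0],"rotation": [0,0,0],"hand": 0.026},
  {"translation": [0,0,0],"rotation": [0,0,0],"hand": 0.01},
  {"translation": [0,0,0],"rotation": [0,0,0],"hand": 0.01},
  {"translation": [0,0,0],"rotation": [0,0,0],"hand": 0.01},
], newtons=30)

```text
t: 3.75
position: [467.3, -203.9, 9.1]
orientation: [0.0, 0.88, 0.475, 0.0]
wrist_force: [0.2, -0.5, -0.6]
width: 10.2
grasp_force: 0.0
```

```bash
python3 plan.py 0.01 466.5,-204.5,60,-0.58,2 498.6,-28.1,60,0.946,12
```

```text
now [ 467.3 -203.9    9.1] phi -0.58 z [ 0.001  0.    -1.   ] w 10.2 F [ 0.2 -0.5 -0.6] t 3.75
[{"translation": [-0.0, -0.0, -0.025], "rotation": [0.0, -0.0, 0.0], "hand": 0.01}, {"translation": [-0.001, -0.0, -0.026], "rotation": [0.0, -0.0, 0.0], "hand": 0.01}, {"translation": [0.014, -0.006, 0.0], "rotation": [0.0, 0.0, -0.127], "hand": 0.01}, {"translation": [0.014, -0.004, 0.0], "rotation": [0.0, 0.0, -0.127], "hand": 0.01}, {"translation": [0.015, -0.002, 0.0], "rotation": [0.0, 0.0, -0.127], "hand": 0.01}]
[{"translation": [0.015, -0.0, 0.0], "rotation": [0.0, 0.0, -0.127], "hand": 0.01}, {"translation": [0.015, 0.001, 0.0], "rotation": [0.0, 0.0, -0.127], "hand": 0.01}, {"translation": [0.014, 0.004, 0.0], "rotation": [0.0, 0.0, -0.127], "hand": 0.01}, {"translation": [0.014, 0.005, 0.0], "rotation": [0.0, 0.0, -0.127], "hand": 0.01}, {"translation": [0.014, 0.007, 0.0], "rotation": [0.0, 0.0, -0.127], "hand": 0.01}]
[{"translation": [0.012, 0.009, 0.0], "rotation": [0.0, 0.0, -0.127], "hand": 0.01}, {"translation": [0.011, 0.01, 0.0], "rotation": [0.0, 0.0, -0.128], "hand": 0.01}, {"translation": [0.01, 0.011, 0.0], "rotation": [0.0, 0.0, -0.127], "hand": 0.01}, {"translation": [0.008, 0.013, 0.0], "rotation": [0.0, 0.0, -0.128], "hand": 0.01}]
```

The fingers closed to 10 mm on nothing, so I'll look.

Run:
```python
from workcell import ctrl
import cv2,numpy as np
a=ctrl.snapshot("top")["color"];b=ctrl.snapshot("side")["color"]
c=lambda i,x,y:cv2.resize(i[y:y+120,x:x+80],None,fx=5,fy=5,interpolation=cv2.INTER_CUBIC)
cv2.imwrite("pics/g2.png",np.hstack([c(a,365,205),c(b,300,270)]))
```

```text
(no output)
```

View pics/g2.png

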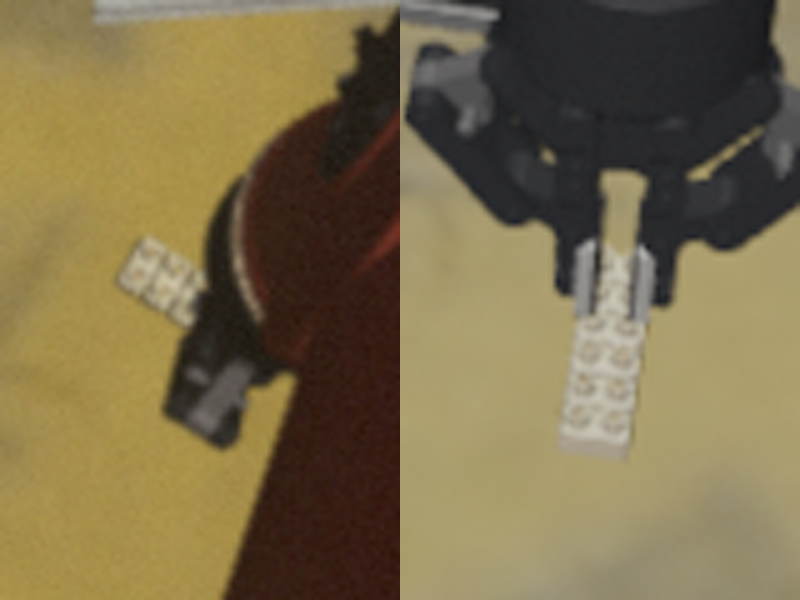

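Run:
```python
from h import *
from workcell import ctrl
S=ctrl.snapshot("side");T=ctrl.snapshot("top")
for z in (0,10,20,30,40): print(z,ray(S,342.3,333.8,z).round(1))
s=ctrl.state();print(np.round(s["position"],1),s["width"],np.round(s["wrist_force"],1),s["grasp_force"])
p=np.array(s["position"])
for z in (9,18,28,38): print(z,proj(S,[p[0],p[1],z]).round(1),proj(T,[p[0],p[1],z]).round(1))
```

```text
0 [ 477.  -190.8    0. ]
10 [ 473.4 -196.7   10. ]
20 [ 469.9 -202.7   20. ]
30 [ 466.3 -208.7   30. ]
40 [ 462.7 -214.7   40. ]
[ 467.1 -203.9    8.9] 10.058125708706829 [0.6 0.1 0.7] 0.0
9 [[340.8 338.9]] [[407.  265.8]]
18 [[341.1 335.7]] [[408.1 265.4]]
28 [[341.3 332. ]] [[409.3 265. ]]
38 [[341.6 328.3]] [[410.5 264.6]]
```

The tips are visibly above the strip, which is 18 mm high, although the TCP reads 9. I'll touch down gently on its top to calibrate the tip height.

>>> send_rows([
  {"translation": [0,0,0.001],"rotation": [0,0,0],"hand": 0.01},
  {"translation": [0,0,0.001],"rotation": [0,0,0],"hand": 0.01},
  {"translation": [0,0,0.001],"rotation": [0,0,0],"hand": 0.01},
])

```text
t: 4.25
position: [467.1, -204.0, 5.7]
orientation: [0.0, 0.88, 0.475, -0.0]
wrist_force: [-0.3, 0.4, -0.4]
width: 10.1
grasp_force: 0.0
```

>>> send_rows([
  {"translation": [0,0,0.001],"rotation": [0,0,0],"hand": 0.01},
  {"translation": [0,0,0.001],"rotation": [0,0,0],"hand": 0.01},
])

```text
t: 4.45
position: [467.1, -203.9, 3.7]
orientation: [-0.0, 0.88, 0.475, -0.0]
wrist_force: [-0.4, -0.8, -1.1]
width: 10.1
grasp_force: 0.0
```

>>> send_rows([
  {"translation": [0,0,0.001],"rotation": [0,0,0],"hand": 0.01},
  {"translation": [0,0,0.001],"rotation": [0,0,0],"hand": 0.01},
  {"translation": [0,0,0.001],"rotation": [0,0,0],"hand": 0.01},
])

```text
t: 4.75
position: [467.1, -204.0, 0.7]
orientation: [0.0, 0.88, 0.475, -0.0]
wrist_force: [-0.4, -0.2, -0.6]
width: 10.0
grasp_force: 0.0
```

Run:
```python
from workcell import ctrl
import cv2,numpy as np
b=ctrl.snapshot("side")["color"]
s=ctrl.state(); print(np.round(s["position"],1),np.round(s["wrist_force"],1))
cv2.imwrite("pics/g3.png",cv2.resize(b[290:375,295:395],None,fx=7,fy=7,interpolation=cv2.INTER_CUBIC))
```

```text
[ 467.  -203.9    0.6] [-0.4  0.5 -1.1]
```

View pics/g3.png

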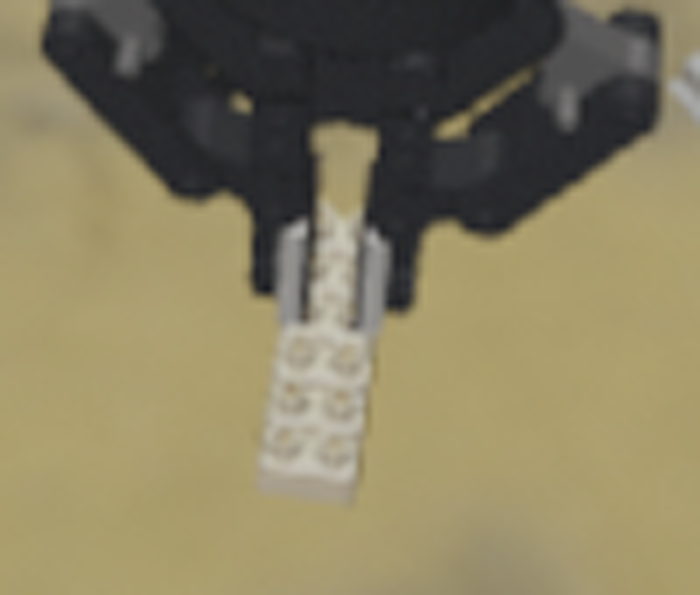

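Still above the strip: the real tips sit at least 17 mm higher than the reported TCP. I'll keep probing.

>>> send_rows([
  {"translation": [0,0,0.001],"rotation": [0,0,0],"hand": 0.01},
  {"translation": [0,0,0.001],"rotation": [0,0,0],"hand": 0.01},
  {"translation": [0,0,0.001],"rotation": [0,0,0],"hand": 0.01},
])

```text
t: 5.1
position: [467.1, -203.9, -2.3]
orientation: [0.0, 0.88, 0.475, 0.0]
wrist_force: [-0.1, 0.9, 0.6]
width: 10.0
grasp_force: 0.0
```

>>> send_rows([
  {"translation": [0,0,0.001],"rotation": [0,0,0],"hand": 0.01},
  {"translation": [0,0,0.001],"rotation": [0,0,0],"hand": 0.01},
])

```text
t: 5.3
position: [467.1, -204.0, -4.3]
orientation: [0.0, 0.88, 0.475, -0.0]
wrist_force: [0.1, 0.3, -0.1]
width: 9.8
grasp_force: 0.0
```

>>> send_rows([
  {"translation": [0,0,0.001],"rotation": [0,0,0],"hand": 0.01},
  {"translation": [0,0,0.001],"rotation": [0,0,0],"hand": 0.01},
])

```text
t: 5.5
position: [467.1, -203.9, -6.3]
orientation: [0.0, 0.88, 0.475, -0.0]
wrist_force: [-0.0, 0.4, -0.6]
width: 9.8
grasp_force: 0.0
```

>>> send_rows([
  {"translation": [0,0,0.001],"rotation": [0,0,0],"hand": 0.01},
  {"translation": [0,0,0.001],"rotation": [0,0,0],"hand": 0.01},
])

```text
t: 5.7
position: [467.1, -203.9, -8.3]
orientation: [0.0, 0.88, 0.475, -0.0]
wrist_force: [-0.4, 0.7, -0.5]
width: 9.7
grasp_force: 0.0
```

>>> send_rows([
  {"translation": [0,0,0.001],"rotation": [0,0,0],"hand": 0.01},
  {"translation": [0,0,0.001],"rotation": [0,0,0],"hand": 0.01},
])

```text
t: 5.9
position: [467.2, -204.0, -10.0]
orientation: [-0.0, 0.88, 0.475, 0.0]
wrist_force: [-6.5, 1.7, 20.5]
width: 9.6
grasp_force: 10.4
```

Contact at TCP z ≈ -9.5, so the tips stand about 27.5 mm above the reported TCP. I'll use that offset: raise, open, go down to about -19, then close.

>>> send_rows([
  {"translation": [0,0,-0.005],"rotation": [0,0,0],"hand": 0.01},
  {"translation": [0,0,0],"rotation": [0,0,0],"hand": 0.045},
  {"translation": [0,0,0],"rotation": [0,0,0],"hand": 0.045},
  {"translation": [0,0,0],"rotation": [0,0,0],"hand": 0.045},
  {"translation": [0,0,0.003],"rotation": [0,0,0],"hand": 0.045},
])

```text
t: 6.4
position: [467.3, -203.9, -8.1]
orientation: [0.0, 0.88, 0.475, 0.0]
wrist_force: [-0.3, 0.1, -0.5]
width: 44.7
grasp_force: 0.0
```

>>> send_rows([
  {"translation": [0,0,0.005],"rotation": [0,0,0],"hand": 0.045},
  {"translation": [0,0,0.005],"rotation": [0,0,0],"hand": 0.045},
  {"translation": [0,0,0],"rotation": [0,0,0],"hand": 0.045},
])

```text
t: 6.7
position: [466.4, -203.8, -19.1]
orientation: [-0.0, 0.88, 0.475, -0.001]
wrist_force: [-1.0, 0.0, 0.6]
width: 44.8
grasp_force: 0.0
```

>>> send_rows([
  {"translation": [0,0,0],"rotation": [0,0,0],"hand": 0.03},
  {"translation": [0,0,0],"rotation": [0,0,0],"hand": 0.025},
  {"translation": [0,0,0],"rotation": [0,0,0],"hand": 0.01},
  {"translation": [0,0,0],"rotation": [0,0,0],"hand": 0.01},
  {"translation": [0,0,0],"rotation": [0,0,0],"hand": 0.01},
], newtons=30)

```text
t: 7.2
position: [467.4, -204.0, -18.0]
orientation: [0.0, 0.88, 0.475, 0.0]
wrist_force: [0.6, -0.1, 2.3]
width: 20.9
grasp_force: 30.0
```

Gripped at 20.9 mm width. I'll lift 22 mm and carry it to the narrow pocket.

```bash
python3 plan.py 0.01 467,-204,5,-0.58,2 498.6,-28.1,5,0.946,12
```

```text
now [ 467.4 -204.   -18. ] phi -0.58 z [ 0.001 -0.    -1.   ] w 20.9 F [ 0.6 -0.1  2.3] t 7.2
[{"translation": [-0.0, -0.0, -0.011], "rotation": [0.0, -0.0, -0.0], "hand": 0.01}, {"translation": [-0.0, -0.0, -0.012], "rotation": [0.0, -0.0, -0.0], "hand": 0.01}, {"translation": [0.014, -0.006, 0.0], "rotation": [0.0, 0.0, -0.127], "hand": 0.01}, {"translation": [0.014, -0.004, 0.0], "rotation": [0.0, 0.0, -0.127], "hand": 0.01}, {"translation": [0.015, -0.002, 0.0], "rotation": [0.0, 0.0, -0.127], "hand": 0.01}]
[{"translation": [0.015, -0.001, 0.0], "rotation": [0.0, 0.0, -0.127], "hand": 0.01}, {"translation": [0.014, 0.002, 0.0], "rotation": [0.0, 0.0, -0.127], "hand": 0.01}, {"translation": [0.015, 0.003, 0.0], "rotation": [0.0, 0.0, -0.127], "hand": 0.01}, {"translation": [0.014, 0.006, 0.0], "rotation": [0.0, 0.0, -0.127], "hand": 0.01}, {"translation": [0.013, 0.006, 0.0], "rotation": [0.0, 0.0, -0.127], "hand": 0.01}]
[{"translation": [0.012, 0.009, 0.0], "rotation": [0.0, 0.0, -0.128], "hand": 0.01}, {"translation": [0.011, 0.01, 0.0], "rotation": [0.0, 0.0, -0.127], "hand": 0.01}, {"translation": [0.01, 0.011, 0.0], "rotation": [0.0, 0.0, -0.128], "hand": 0.01}, {"translation": [0.008, 0.013, 0.0], "rotation": [0.0, 0.0, -0.127], "hand": 0.01}]
```

>>> send_rows([
  {"translation": [0,0,-0.011],"rotation": [0,0,0],"hand": 0.01},
  {"translation": [0,0,-0.012],"rotation": [0,0,0],"hand": 0.01},
  {"translation": [0.014,-0.006,0],"rotation": [0,0,-0.127],"hand": 0.01},
  {"translation": [0.014,-0.004,0],"rotation": [0,0,-0.127],"hand": 0.01},
  {"translation": [0.015,-0.002,0],"rotation": [0,0,-0.127],"hand": 0.01},
])

```text
t: 7.7
position: [475.7, -159.4, 6.0]
orientation: [0.0, 0.772, 0.635, 0.0]
wrist_force: [-0.8, -0.6, -1.1]
width: 21.2
grasp_force: 29.7
```

>>> send_rows([
  {"translation": [0.015,-0.001,0],"rotation": [0,0,-0.127],"hand": 0.01},
  {"translation": [0.014,0.002,0],"rotation": [0,0,-0.127],"hand": 0.01},
  {"translation": [0.015,0.003,0],"rotation": [0,0,-0.127],"hand": 0.01},
  {"translation": [0.014,0.006,0],"rotation": [0,0,-0.127],"hand": 0.01},
  {"translation": [0.013,0.006,0],"rotation": [0,0,-0.127],"hand": 0.01},
])

```text
t: 8.2
position: [488.2, -86.2, 6.0]
orientation: [0.001, 0.535, 0.845, 0.0]
wrist_force: [-0.3, -0.1, -1.6]
width: 21.0
grasp_force: 29.7
```

>>> send_rows([
  {"translation": [0.012,0.009,0],"rotation": [0,0,-0.128],"hand": 0.01},
  {"translation": [0.011,0.01,0],"rotation": [0,0,-0.127],"hand": 0.01},
  {"translation": [0.01,0.011,0],"rotation": [0,0,-0.128],"hand": 0.01},
  {"translation": [0.008,0.013,0],"rotation": [0,0,-0.127],"hand": 0.01},
  {"translation": [0,0,0],"rotation": [0,0,0],"hand": 0.01},
])

```text
t: 8.7
position: [499.1, -25.9, 5.9]
orientation: [0.001, 0.305, 0.952, 0.0]
wrist_force: [0.5, 0.2, -0.8]
width: 21.1
grasp_force: 29.7
```

```bash
python3 plan.py 0.01 498.6,-28.1,5,0.946,1
python3 - <<'E'
from h import *
from workcell import ctrl
b=ctrl.snapshot("side");T=ctrl.snapshot("top")
def corners(cx,cy,f,lx,ly,z): # lx along f
    return np.array([[cx+a*lx*np.cos(f)-c*ly*np.sin(f),cy+a*lx*np.sin(f)+c*ly*np.cos(f),z] for a,c in((1,1),(-1,1),(-1,-1),(1,-1))])
o=[]
for p,x,y in((b,275,200),(T,250,190)):
    im=cv2.resize(p["color"][y:y+110,x:x+100],None,fx=4,fy=4,interpolation=cv2.INTER_CUBIC)
    for k,c in((corners(498.6,-28.1,.946,25,50,11),(0,255,0)),(corners(536,23.8,.946,35,50,11),(255,255,0))):
        q=(proj(p,k)-[x,y]+.5)*4
        cv2.polylines(im,[q.astype(np.int32)],True,c,1)
    o.append(im)
cv2.imwrite("pics/p1.png",np.hstack(o))
E
```

```text
now [499.1 -25.9   5.9] phi 0.951 z [ 0.001  0.001 -1.   ] w 21.1 F [ 0.5  0.2 -0.8] t 8.7
[{"translation": [-0.001, -0.002, 0.001], "rotation": [0.001, 0.001, 0.005], "hand": 0.01}]
```

View pics/p1.png

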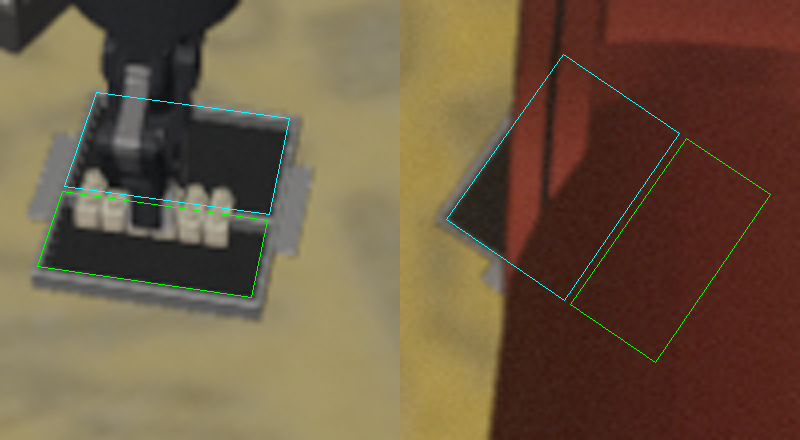

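The strip hangs over the narrow pocket (crop 75–230, 190–245). The predicted outlines match the tray edges within about 1–2 px. Lowering now.

>>> send_rows([
  {"translation": [-0.001,-0.002,0.007],"rotation": [0,0,0.005],"hand": 0.01},
  {"translation": [0,0,0.006],"rotation": [0,0,0],"hand": 0.01},
  {"translation": [0,0,0.005],"rotation": [0,0,0],"hand": 0.01},
  {"translation": [0,0,0.002],"rotation": [0,0,0],"hand": 0.01},
  {"translation": [0,0,0],"rotation": [0,0,0],"hand": 0.01},
])

```text
t: 9.3
position: [497.3, -30.6, -15.0]
orientation: [-0.001, 0.31, 0.951, -0.0]
wrist_force: [-6.2, -1.0, 13.0]
width: 21.0
grasp_force: 31.1
```

>>> send_rows([
  {"translation": [0,0,0.001],"rotation": [0,0,0],"hand": 0.01},
])

```text
t: 9.4
position: [497.3, -30.6, -15.2]
orientation: [-0.001, 0.31, 0.951, -0.0]
wrist_force: [-15.4, -0.1, 39.0]
width: 21.4
grasp_force: 34.0
```

Seated at z ≈ -15, which is grasp height plus the 3 mm floor. I'll ease up and release.

>>> send_rows([
  {"translation": [0,0,-0.001],"rotation": [0,0,0],"hand": 0.02},
  {"translation": [0,0,0],"rotation": [0,0,0],"hand": 0.03},
  {"translation": [0,0,0],"rotation": [0,0,0],"hand": 0.04},
  {"translation": [0,0,0],"rotation": [0,0,0],"hand": 0.04},
  {"translation": [0,0,0],"rotation": [0,0,0],"hand": 0.04},
])

```text
t: 9.9
position: [497.8, -30.1, -15.4]
orientation: [-0.0, 0.31, 0.951, -0.0]
wrist_force: [-0.2, 0.8, -0.5]
width: 40.0
grasp_force: 0.0
```

>>> send_rows([
  {"translation": [0,0,-0.01],"rotation": [0,0,0],"hand": 0.04},
  {"translation": [0,0,-0.03],"rotation": [0,0,0],"hand": 0.05},
  {"translation": [0,0,-0.045],"rotation": [0,0,0],"hand": 0.07},
  {"translation": [0,0,-0.045],"rotation": [0,0,0],"hand": 0.08},
])

```text
t: 10.3
position: [497.3, -30.4, 116.7]
orientation: [-0.0, 0.31, 0.951, -0.0]
wrist_force: [1.7, 0.8, 0.6]
width: 76.7
grasp_force: 0.0
```

```bash
python3 plan.py 0.08 514,175,115,2.158,9
```

```text
now [497.3 -30.4 116.7] phi 0.94 z [-0.001 -0.001 -1.   ] w 76.7 F [1.7 0.8 0.6] t 10.3
[{"translation": [0.012, 0.02, 0.0], "rotation": [-0.0, -0.0, -0.135], "hand": 0.08}, {"translation": [0.009, 0.02, 0.0], "rotation": [-0.0, -0.0, -0.135], "hand": 0.08}, {"translation": [0.006, 0.023, 0.001], "rotation": [-0.0, -0.0, -0.135], "hand": 0.08}, {"translation": [0.004, 0.022, -0.0], "rotation": [-0.0, -0.0, -0.135], "hand": 0.08}, {"translation": [0.0, 0.023, -0.0], "rotation": [-0.0, -0.0, -0.136], "hand": 0.08}]
[{"translation": [-0.003, 0.023, 0.0], "rotation": [-0.0, -0.0, -0.135], "hand": 0.08}, {"translation": [-0.006, 0.022, 0.0], "rotation": [-0.0, -0.0, -0.136], "hand": 0.08}, {"translation": [-0.009, 0.021, 0.0], "rotation": [-0.0, -0.0, -0.135], "hand": 0.08}, {"translation": [-0.011, 0.02, 0.001], "rotation": [-0.0, -0.001, -0.136], "hand": 0.08}]
```

>>> send_rows([
  {"translation": [0.012,0.02,0],"rotation": [0,0,-0.135],"hand": 0.08},
  {"translation": [0.009,0.02,0],"rotation": [0,0,-0.135],"hand": 0.08},
  {"translation": [0.006,0.023,0],"rotation": [0,0,-0.135],"hand": 0.08},
  {"translation": [0.004,0.022,0],"rotation": [0,0,-0.135],"hand": 0.08},
  {"translation": [0,0.023,0],"rotation": [0,0,-0.136],"hand": 0.08},
])

```text
t: 10.8
position: [507.2, 84.7, 115.6]
orientation: [0.0, -0.026, 1.0, 0.0]
wrist_force: [0.1, -0.4, -0.0]
width: 80.6
grasp_force: 0.0
```

>>> send_rows([
  {"translation": [-0.003,0.023,0],"rotation": [0,0,-0.135],"hand": 0.08},
  {"translation": [-0.006,0.022,0],"rotation": [0,0,-0.136],"hand": 0.08},
  {"translation": [-0.009,0.021,0],"rotation": [0,0,-0.135],"hand": 0.08},
  {"translation": [-0.011,0.02,0],"rotation": [0,0,-0.136],"hand": 0.08},
  {"translation": [0,0,0.015],"rotation": [0,0,0],"hand": 0.08},
])

```text
t: 11.3
position: [515.2, 179.6, 102.0]
orientation: [0.002, -0.294, 0.956, 0.001]
wrist_force: [1.3, 0.8, -0.1]
width: 80.1
grasp_force: 0.0
```

```bash
python3 plan.py 0.08 514,175,80,2.158,1
python3 - <<'E'
from h import *
from workcell import ctrl
p=ctrl.snapshot("side")
o=[]
for x,y in((235,120),(275,200)):
    im=cv2.resize(p["color"][y:y+110,x:x+100],None,fx=4,fy=4,interpolation=cv2.INTER_CUBIC)
    if x==235:
      d=np.array([.832,.555]);n=np.array([-.555,.832])
      for z,l in((0,37.5),(60,28)):
        k=np.array([[*(np.array([514,175])+a*l*d+c*22.5*n),z] for a,c in((1,1),(-1,1),(-1,-1),(1,-1))])
        cv2.polylines(im,[((proj(p,k)-[x,y]+.5)*4).astype(np.int32)],True,(0,255,0),1)
    o.append(im)
cv2.imwrite("pics/c1.png",np.hstack(o))
E
```

```text
now [515.2 179.6 102. ] phi 2.168 z [ 0.003  0.003 -1.   ] w 80.1 F [ 1.3  0.8 -0.1] t 11.3
[{"translation": [0.004, -0.003, 0.022], "rotation": [0.0, 0.004, 0.01], "hand": 0.08}]
```

View pics/c1.png

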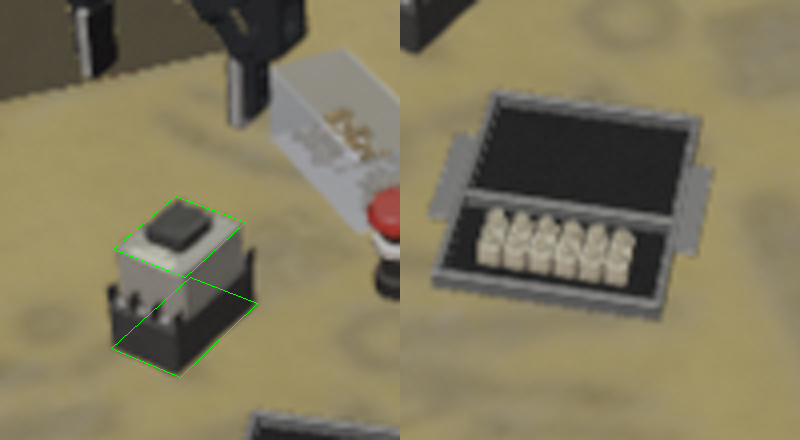

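The strip lies flat in the narrow pocket, released. The contactor model outline fits the image within about 1 px. Descending over it.

```bash
python3 plan.py 0.085 514.5,175,50,2.158,2 514.5,175,5,2.158,3
```

```text
now [513.4 176.9  98.4] phi 2.163 z [-0.001 -0.    -1.   ] w 79.9 F [-1.8 -0.6 -3.1] t 11.35
[{"translation": [0.0, -0.001, 0.024], "rotation": [0.0, -0.0, 0.002], "hand": 0.085}, {"translation": [0.0, -0.001, 0.024], "rotation": [0.0, -0.001, 0.003], "hand": 0.085}, {"translation": [0.0, -0.0, 0.015], "rotation": [0.0, 0.0, -0.0], "hand": 0.085}, {"translation": [0.0, -0.0, 0.015], "rotation": [0.0, 0.0, -0.0], "hand": 0.085}, {"translation": [0.0, -0.0, 0.015], "rotation": [0.0, 0.0, -0.0], "hand": 0.085}]
```

>>> send_rows([
  {"translation": [0,-0.001,0.024],"rotation": [0,0,0.003],"hand": 0.085},
  {"translation": [0,-0.001,0.024],"rotation": [0,0,0.002],"hand": 0.085},
  {"translation": [0,0,0.01],"rotation": [0,0,0],"hand": 0.085},
  {"translation": [0,0,0.01],"rotation": [0,0,0],"hand": 0.085},
])

```text
t: 11.75
position: [515.4, 173.3, 31.8]
orientation: [-0.0, -0.287, 0.958, -0.0]
wrist_force: [-0.1, -0.0, 0.0]
width: 85.0
grasp_force: 0.0
```

>>> send_rows([
  {"translation": [0,0,0.01],"rotation": [0,0,0],"hand": 0.085},
  {"translation": [0,0,0.008],"rotation": [0,0,0],"hand": 0.085},
  {"translation": [0,0,0.007],"rotation": [0,0,0],"hand": 0.085},
  {"translation": [0,0,0],"rotation": [0,0,0],"hand": 0.085},
])

```text
t: 12.15
position: [514.8, 173.5, 6.0]
orientation: [-0.001, -0.287, 0.958, -0.0]
wrist_force: [-0.4, 0.3, -0.3]
width: 85.1
grasp_force: 0.0
```

>>> send_rows([
  {"translation": [0,0,0],"rotation": [0,0,0],"hand": 0.06},
  {"translation": [0,0,0],"rotation": [0,0,0],"hand": 0.05},
  {"translation": [0,0,0],"rotation": [0,0,0],"hand": 0.03},
  {"translation": [0,0,0],"rotation": [0,0,0],"hand": 0.03},
  {"translation": [0,0,0],"rotation": [0,0,0],"hand": 0.03},
], newtons=60)

```text
t: 12.65
position: [515.7, 174.1, 7.5]
orientation: [0.001, -0.288, 0.958, 0.0]
wrist_force: [-1.4, -1.1, 5.6]
width: 43.1
grasp_force: 62.9
```

```bash
python3 plan.py 0.03 514.5,175,30,2.158,3 536,23.8,30,0.946,12
```

```text
now [515.7 174.1   7.5] phi 2.154 z [ 0.001  0.001 -1.   ] w 43.1 F [-1.4 -1.1  5.6] t 12.65
[{"translation": [0.0, 0.0, -0.008], "rotation": [0.0, 0.0, -0.001], "hand": 0.03}, {"translation": [0.0, 0.001, -0.007], "rotation": [0.0, 0.001, -0.001], "hand": 0.03}, {"translation": [0.0, 0.0, -0.008], "rotation": [0.0, 0.0, -0.002], "hand": 0.03}, {"translation": [0.006, -0.011, 0.0], "rotation": [0.0, 0.0, 0.101], "hand": 0.03}, {"translation": [0.004, -0.012, 0.0], "rotation": [0.0, 0.0, 0.101], "hand": 0.03}]
[{"translation": [0.003, -0.013, 0.0], "rotation": [0.0, 0.0, 0.101], "hand": 0.03}, {"translation": [0.002, -0.012, 0.0], "rotation": [0.0, 0.0, 0.101], "hand": 0.03}, {"translation": [0.0, -0.013, 0.0], "rotation": [0.0, 0.0, 0.101], "hand": 0.03}, {"translation": [-0.0, -0.013, 0.0], "rotation": [0.0, 0.0, 0.101], "hand": 0.03}, {"translation": [-0.002, -0.012, 0.0], "rotation": [0.0, -0.0, 0.101], "hand": 0.03}]
[{"translation": [-0.003, -0.012, 0.0], "rotation": [0.0, -0.0, 0.101], "hand": 0.03}, {"translation": [-0.005, -0.012, 0.0], "rotation": [0.0, -0.0, 0.101], "hand": 0.03}, {"translation": [-0.006, -0.012, 0.0], "rotation": [0.0, -0.0, 0.101], "hand": 0.03}, {"translation": [-0.006, -0.01, 0.0], "rotation": [0.0, -0.0, 0.101], "hand": 0.03}, {"translation": [-0.008, -0.01, 0.0], "rotation": [0.0, -0.0, 0.101], "hand": 0.03}]
```

>>> send_rows([
  {"translation": [0,0,-0.008],"rotation": [0,0,0],"hand": 0.03},
  {"translation": [0,0,-0.008],"rotation": [0,0,0],"hand": 0.03},
  {"translation": [0,0,-0.007],"rotation": [0,0,0],"hand": 0.03},
  {"translation": [0.006,-0.011,0],"rotation": [0,0,0.101],"hand": 0.03},
  {"translation": [0.004,-0.012,0],"rotation": [0,0,0.101],"hand": 0.03},
])

```text
t: 13.15
position: [518.4, 148.7, 30.5]
orientation: [0.0, -0.188, 0.982, 0.0]
wrist_force: [0.0, -1.0, -3.8]
width: 42.7
grasp_force: 61.9
```

>>> send_rows([
  {"translation": [0.003,-0.013,0],"rotation": [0,0,0.101],"hand": 0.03},
  {"translation": [0.002,-0.012,0],"rotation": [0,0,0.101],"hand": 0.03},
  {"translation": [0,-0.013,0],"rotation": [0,0,0.101],"hand": 0.03},
  {"translation": [0,-0.013,0],"rotation": [0,0,0.101],"hand": 0.03},
  {"translation": [-0.002,-0.012,0],"rotation": [0,0,0.101],"hand": 0.03},
])

```text
t: 13.65
position: [526.9, 85.0, 30.2]
orientation: [0.0, 0.064, 0.998, 0.0]
wrist_force: [0.5, -0.1, -3.4]
width: 43.2
grasp_force: 61.8
```

>>> send_rows([
  {"translation": [-0.003,-0.012,0],"rotation": [0,0,0.101],"hand": 0.03},
  {"translation": [-0.005,-0.012,0],"rotation": [0,0,0.101],"hand": 0.03},
  {"translation": [-0.006,-0.012,0],"rotation": [0,0,0.101],"hand": 0.03},
  {"translation": [-0.006,-0.01,0],"rotation": [0,0,0.101],"hand": 0.03},
  {"translation": [-0.008,-0.01,0],"rotation": [0,0,0.101],"hand": 0.03},
])

```text
t: 14.15
position: [535.6, 22.7, 30.2]
orientation: [-0.0, 0.311, 0.95, 0.0]
wrist_force: [0.2, 0.1, -3.5]
width: 43.0
grasp_force: 61.8
```

```bash
python3 - <<'E'
from h import *
from workcell import ctrl
p=ctrl.snapshot("side");x,y=255,170
im=cv2.resize(p["color"][y:y+120,x:x+120],None,fx=5,fy=5,interpolation=cv2.INTER_CUBIC)
cv2.imwrite("pics/p2.png",im)
E
python3 plan.py 0.03 536,23.8,30,0.946,1
```

```text
now [535.9  20.   30.3] phi 0.93 z [ 0.    -0.001 -1.   ] w 42.8 F [-0.  -3.4 -4.7] t 14.2
[{"translation": [0.002, 0.003, 0.0], "rotation": [-0.001, 0.001, -0.016], "hand": 0.03}]
```

View pics/p2.png

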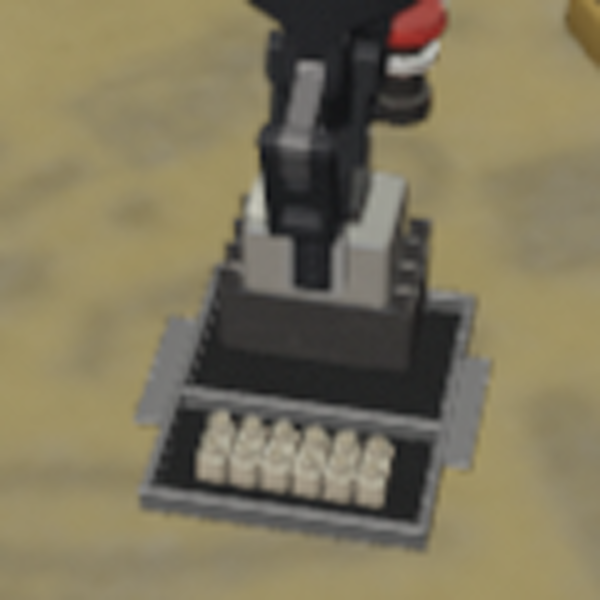

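The contactor is held upright over the wide pocket, roughly centred (crop x 215–410). The strip is undisturbed. Lowering.

>>> send_rows([
  {"translation": [0.001,0.001,0.005],"rotation": [0,0,-0.01],"hand": 0.03},
  {"translation": [0,0,0.005],"rotation": [0,0,0],"hand": 0.03},
  {"translation": [0,0,0.004],"rotation": [0,0,0],"hand": 0.03},
  {"translation": [0,0,0.003],"rotation": [0,0,0],"hand": 0.03},
  {"translation": [0,0,0],"rotation": [0,0,0],"hand": 0.03},
])

```text
t: 14.7
position: [534.9, 24.7, 12.2]
orientation: [-0.0, 0.304, 0.953, -0.0]
wrist_force: [0.1, 0.1, -3.8]
width: 43.0
grasp_force: 61.9
```

>>> send_rows([
  {"translation": [0,0,0.001],"rotation": [0,0,0],"hand": 0.03},
  {"translation": [0,0,0.001],"rotation": [0,0,0],"hand": 0.03},
])

```text
t: 14.9
position: [535.6, 24.5, 10.9]
orientation: [0.0, 0.304, 0.953, 0.0]
wrist_force: [0.7, -0.2, -3.8]
width: 42.7
grasp_force: 61.9
```

>>> send_rows([
  {"translation": [0,0,0.001],"rotation": [0,0,0],"hand": 0.03},
])

```text
t: 15.0
position: [535.5, 24.5, 10.5]
orientation: [-0.0, 0.304, 0.953, 0.0]
wrist_force: [-6.9, -1.2, 16.8]
width: 42.8
grasp_force: 64.2
```

>>> send_rows([
  {"translation": [0,0,0.001],"rotation": [0,0,0],"hand": 0.03},
])

```text
t: 15.1
position: [535.5, 24.5, 10.4]
orientation: [-0.0, 0.304, 0.953, 0.0]
wrist_force: [-13.3, -0.7, 29.6]
width: 42.8
grasp_force: 65.9
```

Seated. I'll release and retreat.

>>> send_rows([
  {"translation": [0,0,-0.001],"rotation": [0,0,0],"hand": 0.042},
  {"translation": [0,0,0],"rotation": [0,0,0],"hand": 0.05},
  {"translation": [0,0,0],"rotation": [0,0,0],"hand": 0.07},
  {"translation": [0,0,0],"rotation": [0,0,0],"hand": 0.07},
  {"translation": [0,0,0],"rotation": [0,0,0],"hand": 0.07},
])

```text
t: 15.6
position: [535.5, 24.4, 9.8]
orientation: [0.0, 0.304, 0.953, 0.0]
wrist_force: [0.2, 0.8, 0.5]
width: 70.1
grasp_force: 0.0
```

>>> send_rows([
  {"translation": [0,0,-0.015],"rotation": [0,0,0],"hand": 0.07},
  {"translation": [0,0,-0.03],"rotation": [0,0,0],"hand": 0.07},
  {"translation": [0,0,-0.045],"rotation": [0,0,0],"hand": 0.07},
  {"translation": [0,0,-0.045],"rotation": [0,0,0],"hand": 0.07},
  {"translation": [0,0,0],"rotation": [0,0,0],"hand": 0.07},
])

```text
t: 16.1
position: [539.0, 24.6, 151.0]
orientation: [0.004, 0.305, 0.952, 0.003]
wrist_force: [1.0, 0.6, -0.4]
width: 70.2
grasp_force: 0.0
```

Run:
```python
from h import *
from workcell import ctrl
p=ctrl.snapshot("side");x,y=255,170
im=cv2.resize(p["color"][y:y+120,x:x+120],None,fx=5,fy=5,interpolation=cv2.INTER_CUBIC)
c,s=np.cos(.946),np.sin(.946)
k=np.array([[536+a*c-b*s,23.8+a*s+b*c,3] for a,b in((22.5,37.5),(-22.5,37.5),(-22.5,-37.5),(22.5,-37.5))])
cv2.polylines(im,[((proj(p,k)-[x,y]+.5)*5).astype(np.int32)],True,(0,255,0),1)
cv2.imwrite("pics/f.png",im)
```

```text
(no output)
```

View pics/f.png

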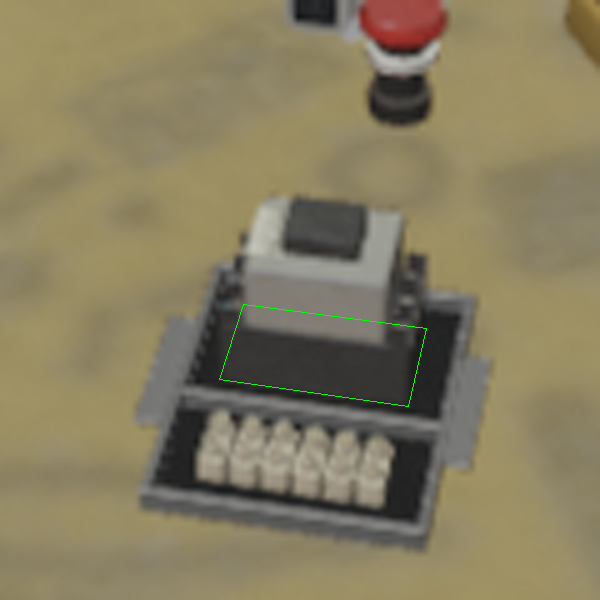

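The contactor stands on the wide pocket's floor, and its base matches the green target outline within about 1 px. The strip lies flat in the narrow pocket, and the arm is clear of both. Handing in.

```bash
python3 -c "
from workcell import ctrl
print(ctrl.finish_job())"
```

```text
the job is handed in; nothing more can be done
None
```

The strip lies flat in the narrow pocket and the contactor stands upright in the wide pocket, placed in that order and both released; the job was handed in at about 16 s, and the hand-in returned no verdict.

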